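# Load the label dispenser, refit its dial knob and hold it down

### The arm

A 6-joint arm with a two-finger parallel gripper is mounted at the origin on the work surface; the furniture and walls round the work are solid. World frame = base frame: x ahead of the robot, y to its left, z up, the work surface at z = 0. Lengths are in m, angles in rad, forces in N, time in s.
With the tool pointing down it reaches from about 0.2 to 0.875 m from the base axis. Payload 3.4 kg.
Tool frame: the origin (TCP) lies midway between the tips of the shut fingers; the grasp point (between the pads) lies 19 mm behind it (manip.grip_depth is the distance from the TCP to the grasp point, in m); z points along the fingers, y is the line along which they close (so a half turn about z gives the same grasp; the last joint's range is limited). The gripper opens to 94 mm and grips with 3 to 60 N. Pads are 16 mm wide; open, the fingers measure 119 mm over their backs; the gripper's body (75 mm by 177 mm) begins 78 mm behind the grasp point.
Start: joints at [-1.4, 0.276, 1.505, -0, 1.361, -0.121], TCP at [0.165, -0.551, 0.205] pointing down, gripper open.
Joint ranges: [-2.89, 2.89], [-0.75, 2.08], [0.22, 2.7], [-1.18, 4.32], [0.11, 2.71], [-2.7, 2.7]. Speed limits (rad/s): [2.57, 2.57, 3.14, 3.14, 3.14, 3.14].

### API

Orientations are given as [roll, pitch, yaw] about the fixed x, y, z axes, in that order (R = Rz(yaw) Ry(pitch) Rx(roll)).
In Python, from plant import manip, eyes, order gives the robot as it stands. The module is installed in compiled form; this text tells all that it offers.
- The arm moves only by the tool servo_tool, never from a script. Its argument "steps" is text: rows parted by semicolons, each of 6 numbers parted by spaces: the shift along the tool's x, y, z in units of 60 mm (1.0 is 60 mm), then the turn, a rotation vector about the tool's x, y, z in units of 5 degrees (1.0 is 5 degrees). A call has 1 to 12 rows; each row shifts and turns the commanded pose from where the row before left it, along the tool's axes as they then stand; what a row does not reach is not made up. A row lasts 1/8 s, in which the tool goes at most 62.5 mm and 10.7 degrees, less where a joint would pass 70% of its speed; a pose out of reach is approached as far as the arm can. A call is refused whole if a number of a shift passes 1 or a number of a turn 1, either way. A call with a gripper value outside its range is refused whole. "hand" is the opening, from 0 (shut) to 1 (fully open), set as the call begins (left out, the last holds). The fingers move at their own pace and stop on an object; "grip_force" is the grip in N (left out, the last holds). Time passes only in rows, so rows that do not move let the fingers close. It gives the time, the measured TCP pose, the force, the opening and the grip force at its end, in the units of the state.
- manip.read_state(): the state, without advancing time (a new reading comes with each control period).
- eyes.get_image(name): name is "side" or "top" or "wrist"; returns the picture (400x640x3 uint8, red, green, blue); there is no depth.
- eyes.get_calibration(name): a dict with "camera_matrix" (3x3 intrinsics, pixels), "position" and "orientation" of the camera in the world; the wrist camera has in their place "T_tool_cam" (4x4, takes a point from camera to tool coordinates, whose origin is the TCP and whose axes are the flange's). Camera axes: x right, y down, z forward; pixel columns grow to the right and rows downward; lengths in m; the calibration is good to about 2 mm. A picture is of the moment at which its call begins: read the wrist's pose just before it. get_calibration takes no time and is no camera call.
- order.finish_job(): hands the job in; it is judged then, once.
The state is a dict: "time_s": time; "joint_positions": joint angles; "joint_vel": joint speeds; "joint_torque": joint torques, N m; "position": TCP position; "tcp_rot": TCP orientation; "force": force on the tool from outside, world axes, zero at the start; "moment": the same for the moment, N m; "gripper_width": finger opening in m; "grasp_force": force on a finger pad.
Only numpy, scipy, OpenCV 4.12 (cv2) and the standard library are available. Lean on these libraries where they do the work, as an engineer would, in place of code of your own. Each camera call takes 0.05 s, during which the arm holds its last target. There are 200 camera calls.

### The job

Get the label dispenser running again. First lay the label roll's spindle gently into the two open saddles of the dispenser, so that it rests level at the bottom of both, and let go of it. Then take the black knob, turn it so that the flat in its bore (under the white pointer line) meets the flat of the bare brass D-shaft on the control pod, slide it fully home without forcing it, press it down against its spring as far as it goes and keep it held down: that is the feed key that draws in the first label, so finish with the gripper still pressing the knob, not letting it go. Leave the other things on the desk where they are.

Things in the scene. Friction and masses are not known exactly. Their poses are not given: they have to be found in the camera images.
- dispenser: electric label dispenser, fixed on the desk, x -70..+50, y -92..+70 mm from its origin (on the desk, z up). Front (feed roller and peel plate at x = -40..-73, up to z = 36 mm) faces -x. +y half: roll bay between two light grey side plates, mid-planes y = 0.5 and 63.5, 6 mm thick, up to z = 80; bay floor z = 15. -y half: control pod, top z = 46 mm, brass D-shaft upright at x = -24, y = -55 mm
- saddle_mid (a point): midway between the two saddles, 62 mm above the desk: here lies the middle of the label roll's spindle when it rests at the bottom of both; axes as the dispenser's, spindle along y. Each side plate's saddle is a V mouth 36 mm wide at z = 80 mm, narrowing to a 12.6 mm slot at z = 67 mm with a V bottom. 57 mm free between the plates
- label_roll: roll of white labels, 56 mm in diameter, 38 mm wide (45 over its blue hubs), fixed on a steel spindle 10 mm thick, 84 mm long, sticking out at both ends; 0.18 kg. Origin mid-spindle, y along the spindle (may go in either way round; x, z turn as it rolls). Starts on the desk on its rim, origin 28 mm up; grip across its diameter from above. 6 mm of play to each side between the side plates
- dial_knob: round black ribbed knob, 36 mm in diameter, 26 mm tall, 0.04 kg, standing on the desk bore down. Origin at the centre of its underside, z up, x towards the white pointer line on top and rim. D-shaped bore open at the underside, 15 mm deep: 13.4 mm round, with a flat 2.2 mm from the axis on the +x (pointer) side, mouth chamfered 1 mm
- knob_pointer (a point): outer end of the white pointer line, on the rim of the knob's top: 18 mm from the knob's axis and 26 mm above its underside, above the flat of the bore; axes as the knob's
- shaft_tip (a point): centre of the top of the brass D-shaft (68 mm above the desk, 22 mm above the pod), z up, x from the axis towards the shaft's flat. The shaft is 12 mm round, flat 1.5 mm from the axis, tip bevelled 0.8 mm. The knob slides on when its x and this x point the same way within about 0.1 rad (not half a turn round)
- shaft_seat (a point): point on the shaft's axis, 15 mm below its tip and 7 mm above the pod's top, moving with the shaft: the knob's origin lies here when the knob is fully home; axes as those of shaft_tip
- shaft_turn (a joint): turn of the D-shaft about its upright axis, rad, counter-clockwise from above positive; at 0 the flat faces the dispenser's +x (its back); range -2.4 to 2.4; it turns against a friction of 0.015 N m and stays where it is left
- feed_press (a joint): how far the D-shaft is pressed down, m: 0 up, 0.003 at the stop. A spring holds it up: about 3 N starts it moving, 8 N brings it to the stop
- mouse: black computer mouse, 105x60x43 mm, a bystander, origin under its centre
- glue_stick: glue stick standing upright, 28 mm in diameter, 94 mm tall, a bystander, origin under its centre
- staple_box: red and white carton of staples, 42x88x27 mm, long side along its y, a bystander, origin under its centre
- sticky_pad: yellow pad of sticky notes, 77x77x13 mm, a bystander, origin under its centre

How it is judged:
By the outcome, as a careful person would: the job done as asked, in the order asked, and still so for the second after the job is handed in, while the arm keeps its last pose, push and grip.
It also fails if it takes over 54 s, if anything falls off the work surface, if the arm or the gripper's body presses on something with over 40 N, if the wrist force passes 120 N, or if a joint passes its speed limit or range.

## Working session

There is one attempt and no reset: what is moved stays moved. The work goes in short steps, Python scripts to look and compute and a tool call to move; the robot and the scene stay as the last step left them, time stands still between calls to the robot, and variables do not carry over. Pictures are saved under pics/ and viewed, at most 10 in all, crops included, and the job is handed in when it is done.

Besides the shell and the picture viewer there is one more tool, called after "Emit:" by a JSON object that holds its "fn" and its "kwargs", one argument or row to a line. servo_tool: Moves the arm, as the interface text tells. Its arguments: {"type":"object","properties":{"steps":{"type":"string"},"hand":{"type":"number"},"grip_force":{"type":"number"}},"required":["steps"]}

```bash
mkdir -p pics
cat > h.py <<'E'
import numpy as np, cv2
from scipy.spatial.transform import Rotation as R
from plant import manip, eyes, order
def snap(n,f,crop=None,s=1):
    st=manip.read_state(); im=eyes.get_image(n)
    np.savez('pics/'+f+'.npz',im=im,p=st['position'],r=st['tcp_rot'])
    save(f,f+'.png',im,crop,s); return im
def save(f,out,im=None,crop=None,s=1):
    if im is None: im=np.load('pics/'+f+'.npz')['im']
    if crop: im=im[crop[1]:crop[3],crop[0]:crop[2]]
    if s!=1: im=cv2.resize(im,None,fx=s,fy=s,interpolation=cv2.INTER_CUBIC)
    cv2.imwrite('pics/'+out,im[...,::-1])
def cam(n,f=None):
    c=eyes.get_calibration(n); K=np.array(c['camera_matrix'])
    if n=='wrist':
        d=np.load('pics/'+f+'.npz'); T=np.eye(4);T[:3,:3]=rot(d['r']);T[:3,3]=d['p']
        T=T@np.array(c['T_tool_cam'])
        return K,T[:3,:3],T[:3,3]
    return K,rot(c['orientation']),np.array(c['position'])
def rot(o):
    o=np.array(o)
    if o.shape==(3,3): return o
    if o.shape==(4,): return R.from_quat(o).as_matrix()
    return R.from_euler('xyz',o).as_matrix()
def onz(n,px,z,f=None):
    K,Rm,t=cam(n,f); out=[]
    for u,v in px:
        d=Rm@np.linalg.solve(K,[u,v,1.]); out.append(t+d*(z-t[2])/d[2])
    return np.array(out)
def proj(n,P,f=None):
    K,Rm,t=cam(n,f); q=(np.atleast_2d(P)-t)@Rm@K.T; return q[:,:2]/q[:,2:]
def delta(p,yaw=None):
    "rows units from current pose to target p (tool down), and yaw turn units"
    st=manip.read_state(); Rm=rot(st['tcp_rot'])
    return Rm.T@(np.array(p)-st['position'])/0.06
E
python3 - <<'E'
from h import *
s=manip.read_state();print(s)
for n in('top','side','wrist'): print(n,eyes.get_calibration(n))
a=snap('top','top');b=snap('side','side');c=snap('wrist','wrist')
E
```

```text
{'time_s': 0.0, 'joint_positions': array([-1.39999441e+00,  2.76609032e-01,  1.50611877e+00,  5.35702472e-06,
        1.36070350e+00, -1.20994439e-01]), 'joint_vel': array([-7.70407149e-05, -6.74533647e-04,  1.50429037e-03, -8.74969435e-04,
        1.08508810e-03, -4.86284838e-04]), 'joint_torque': array([ 1.39403451e-04, -4.04587913e+01, -2.37231159e+01,  6.99891569e-02,
        3.43007315e-02, -1.36920162e-04]), 'position': array([ 0.16531461, -0.55012988,  0.20460248]), 'tcp_rot': array([-3.13976809e+00, -2.27121768e-04,  2.91795029e-01]), 'force': array([0.38693429, 0.85497263, 0.21469263]), 'moment': array([-0.01647444,  0.03153229,  0.05426834]), 'grasp_force': 0.0, 'gripper_width': 0.09373156649459427}
top {'camera_matrix': array([[439.63257514,   0.        , 317.88390313],
       [  0.        , 439.63257514, 197.17970542],
       [  0.        ,   0.        ,   1.        ]]), 'position': array([ 0.40106538, -0.22480581,  0.9342588 ]), 'orientation': array([-2.99947703,  0.02528426, -1.59516281])}
side {'camera_matrix': array([[511.21437652,   0.        , 317.99430378],
       [  0.        , 511.21437652, 200.71980686],
       [  0.        ,   0.        ,   1.        ]]), 'position': array([0.89358217, 0.66677143, 0.48264205]), 'orientation': array([-1.97894085,  0.02367837,  2.70160516])}
wrist {'camera_matrix': array([[278.61229459,   0.        , 323.65697403],
       [  0.        , 278.61229459, 196.88568118],
       [  0.        ,   0.        ,   1.        ]]), 'T_tool_cam': array([[ 1.40324382e-03, -9.56648502e-01, -2.91241609e-01,
         8.61883752e-02],
       [ 9.99998826e-01,  1.16310396e-03,  9.97661377e-04,
        -2.65547607e-04],
       [-6.15666992e-04, -2.91242667e-01,  9.56649011e-01,
        -1.80383439e-01],
       [ 0.00000000e+00,  0.00000000e+00,  0.00000000e+00,
         1.00000000e+00]])}
```

View pics/top.png

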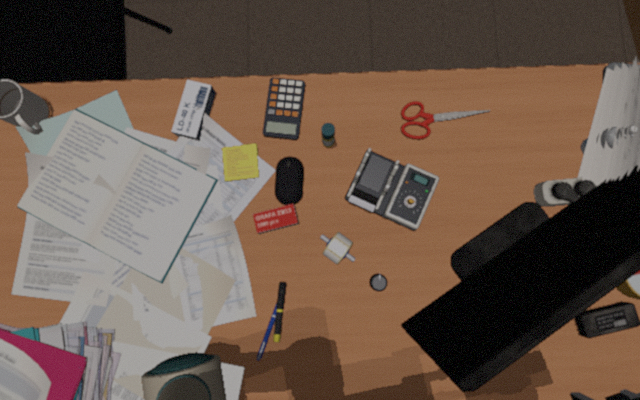

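View pics/side.png

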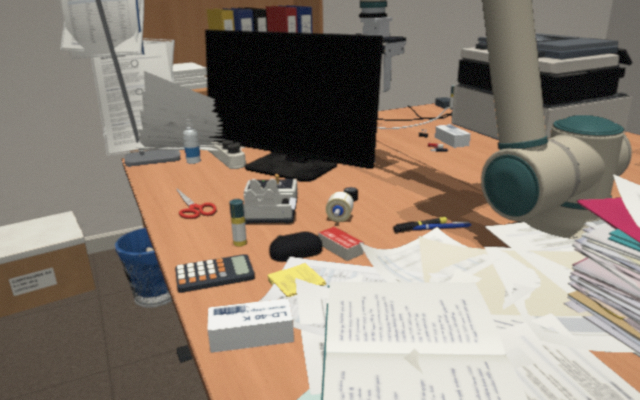

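The top view shows the dispenser at about (392,188), roll at (338,248), knob at (378,283), mouse (289,180), staple box (276,218). The side view confirms a monitor standing between the start pose and the work.

Run:
```python
from h import *
save('top','topc.png',None,(315,140,445,300),3.7)
print(proj('top',[[0.165,-0.551,0.205],[0.165,-.551,.4],[0,0,0]]), proj('side',[[0.165,-0.551,0.205]]))
print('roll,knob,pod',onz('top',[(338,248)],.028),onz('top',[(378,283)],.026),onz('top',[(410,202)],.06))
print('monitor base/top corners', onz('top',[(403,325),(470,390),(640,170),(450,265),(525,203)],0.),'at .3', onz('top',[(403,325),(470,390),(640,170)],.35))
print('side monitor stand',onz('side',[(248,165),(330,175),(375,165)],0.))
```

```text
[[543.92554016 408.78693274]
 [628.85197067 467.578093  ]
 [221.48719099 466.98870447]] [[371.4969558  88.3716714]]
roll,knob,pod [[ 0.42509415 -0.24366495  0.028     ]] [[ 0.35275434 -0.32240526  0.026     ]] [[ 0.51183569 -0.38933804  0.06      ]]
monitor base/top corners [[ 0.26556141 -0.37262767  0.        ]
 [ 0.13656471 -0.49974633  0.        ]
 [ 0.57451348 -0.89077717  0.        ]
 [ 0.38477765 -0.47645685  0.        ]
 [ 0.51059165 -0.64276613  0.        ]] at .3 [[ 0.31632506 -0.31724938  0.35      ]
 [ 0.23565421 -0.39674577  0.35      ]
 [ 0.50953488 -0.6412853   0.35      ]]
side monitor stand [[ 4.95408218e-01 -6.76947017e-01  0.00000000e+00]
 [ 3.25745903e-01 -4.90465208e-01 -5.55111512e-17]
 [ 1.78966049e-01 -5.01119054e-01  0.00000000e+00]]
```

View pics/topc.png

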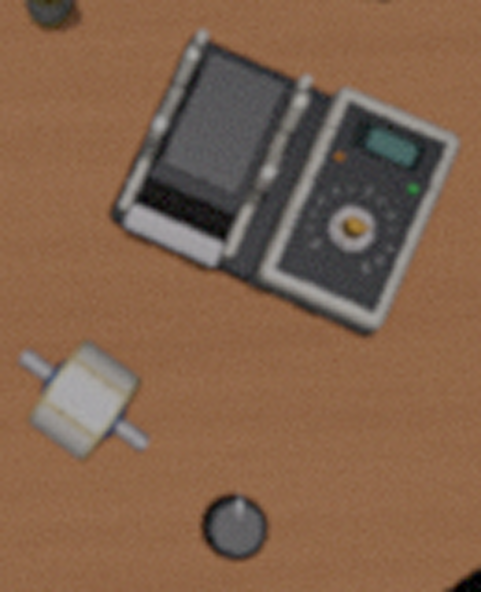

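Enlarged crop: spindle ends at (25,357) and (145,442), knob centre (236,527) with pointer to the top at (240,498), shaft (353,227), saddles about (160,125) and (268,172), pod corners (345,90), (458,137), (375,330), (262,277).

```bash
cat > m1.py <<'E'
from h import *
from scipy.optimize import least_squares
c=lambda pts:[(315+x/3.7,140+y/3.7) for x,y in pts]
r=onz('top',c([(25,357),(145,442)]),.028);d=r[1]-r[0]
print('roll',r,r.mean(0),np.linalg.norm(d),np.degrees(np.arctan2(d[1],d[0])))
k=onz('top',c([(236,527),(240,500)]),.026);d=k[1]-k[0];print('knob',k,np.degrees(np.arctan2(d[1],d[0])))
obs=[((-24,-55,68),(353,227)),((50,-92,46),(458,137)),((-70,-92,46),(375,330)),((50,63.5,80),(202,38)),((50,.5,80),(306,80))]
W=np.array([o[0] for o in obs])/1e3; P=np.array(c([o[1] for o in obs]))
def f(q):
    cs,s=np.cos(q[2]),np.sin(q[2]); M=np.array([[cs,-s,0],[s,cs,0],[0,0,1]])
    return (proj('top',W@M.T+[q[0],q[1],0])-P).ravel()
s=least_squares(f,[.53,-.33,-.4]);print('disp',s.x,np.degrees(s.x[2]),s.fun.reshape(-1,2).round(1))
q=s.x; cs,sn=np.cos(q[2]),np.sin(q[2]);M=np.array([[cs,-sn],[sn,cs]])
print('shaft',M@[-.024,-.055]+q[:2])
for x in (-.02,0):print('mid plates',x,M@[x,.032]+q[:2])
print('saddles px->',onz('top',c([(160,125),(268,172)]),.065))
def tri(a,b):
    out=[]
    A=[];B=[]
    for n,p in(('top',a),('side',b)):
        K,Rm,t=cam(n);dd=Rm@np.linalg.solve(K,[*p,1]);dd/=np.linalg.norm(dd);Q=np.eye(3)-np.outer(dd,dd);A.append(Q);B.append(Q@t)
    x=np.linalg.lstsq(np.vstack(A),np.hstack(B),rcond=None)[0];return x,np.abs(np.vstack(A)@x-np.hstack(B)).max()
print('mon low',tri((403,325),(375,165)),'mon up',tri((470,390),(382,38)))
print('shaft tri',tri(c([(353,227)])[0],(278,183)))
E
python3 m1.py
```

```text
roll [[ 0.44944639 -0.21102778  0.028     ]
 [ 0.40107705 -0.27589664  0.028     ]] [ 0.42526172 -0.24346221  0.028     ] 0.0809170125395834 -126.70997630203546
knob [[ 0.3538461  -0.32403592  0.026     ]
 [ 0.36833698 -0.32686099  0.026     ]] -11.031758396750304
disp [ 0.55075081 -0.34743923 -0.38695675] -22.17098890816244 [[ 0.4  2.2]
 [-0.8  0.5]
 [ 2.5  3.4]
 [-2.  -2.8]
 [-0.1 -3.4]]
shaft [ 0.50776987 -0.38931571]
mid plates -0.02 [ 0.54430548 -0.31025782]
mid plates 0 [ 0.56282671 -0.31780526]
saddles px-> [[ 0.57116603 -0.28807728  0.065     ]
 [ 0.54365462 -0.34525778  0.065     ]]
mon low (array([ 0.27007498, -0.36103908,  0.05865224]), np.float64(0.003963631812161583)) mon up (array([ 0.23516509, -0.39440609,  0.35454923]), np.float64(0.0017264592228698472))
shaft tri (array([ 0.51291326, -0.39184587,  0.04648975]), np.float64(0.001884628400824817))
```

Run:
```python
from h import *
print(onz('side',[(460,115),(535,182),(440,135),(468,145),(400,110)],0.))
for P in ([.165,-.551,.2],[.03,-.45,.22],[.05,-.3,.25],[.28,-.12,.25]): print(P,proj('side',P))
c=np.load('pics/wrist.npz')['im'];save('wrist','wrist.png',c)
```

```text
[[-3.93418458e-01 -8.32012497e-01  0.00000000e+00]
 [-1.06374244e-01 -1.95078935e-01  0.00000000e+00]
 [-1.62641252e-01 -6.52802677e-01  5.55111512e-17]
 [-1.68569550e-01 -5.21251041e-01 -5.55111512e-17]
 [-2.45286591e-01 -1.01450196e+00  0.00000000e+00]]
[0.165, -0.551, 0.2] [[371.46452382  90.19714723]]
[0.03, -0.45, 0.22] [[434.65193159  83.73634866]]
[0.05, -0.3, 0.25] [[467.3320356   81.89796822]]
[0.28, -0.12, 0.25] [[435.19915721 108.41886945]]
```

View pics/wrist.png

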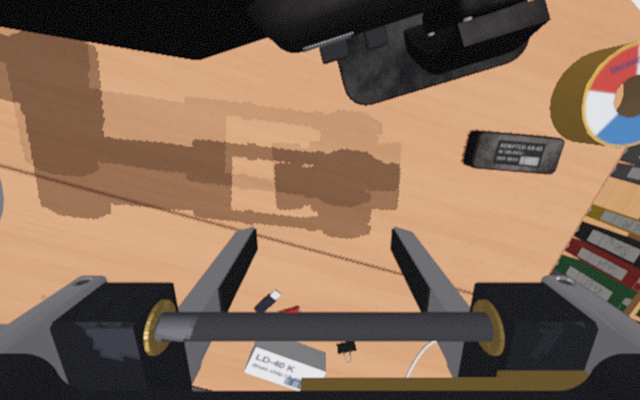

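The wrist view shows the back of the monitor at upper centre, and free desk to the left, so I leave that way round the monitor.

Emit:
{"fn": "servo_tool", "kwargs": {
  "steps": "-.58 -.9 -.25 0 0 0; -.58 -.9 -.25 0 0 0; .2 -.8 -.1 0 0 0; .2 -.8 -.1 0 0 0; .2 -.8 0 0 0 0; .2 -.3 0 0 0 0; .8 -.25 0 0 0 0; .8 -.3 0 0 0 0; .8 -.3 0 0 0 0; .8 -.3 0 0 0 0; .6 -.2 0 0 0 0; .3 -.1 0 0 0 0",
  "hand": 1
}}

```text
time_s: 1.65
position: [0.2851, -0.1476, 0.2459]
tcp_rot: [3.141, -0.001, 0.295]
force: [-0.4, -0.7, -0.2]
gripper_width: 0.094
grasp_force: 0.0
```

Emit:
{"fn": "servo_tool", "kwargs": {
  "steps": ".59 .73 .3 0 0 0; .59 .73 .3 0 0 0; .59 .73 .4 0 0 0; 0 0 .3 0 0 -1; 0 0 .1 0 0 -1; 0 0 0 0 0 -1; 0 0 0 0 0 -1; 0 0 0 0 0 -1; 0 0 0 0 0 -1; 0 0 0 0 0 -1; 0 0 0 0 0 -.3"
}}

```text
time_s: 3.02
position: [0.4232, -0.2441, 0.1615]
tcp_rot: [3.141, -0.0, 0.93]
force: [0.6, 0.4, 0.5]
gripper_width: 0.0942
grasp_force: 0.0
```

Run:
```python
from h import *
print(manip.read_state()['position'],manip.read_state()['tcp_rot'])
snap('wrist','w1')
```

```text
[ 0.4231694  -0.24407536  0.16148575] [ 3.14143881e+00 -8.10832638e-05  9.29550657e-01]
```

View pics/w1.png

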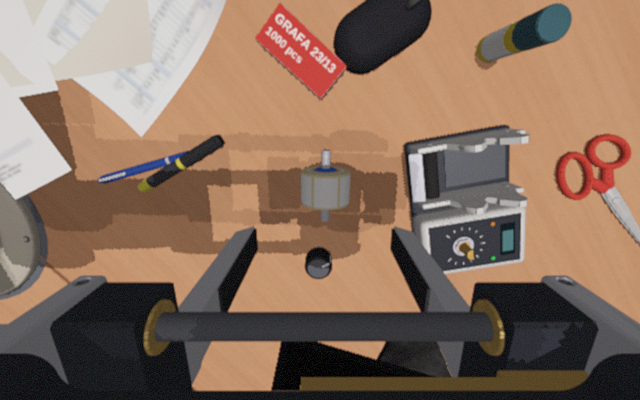

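Roll upright in view at (326,186) with spindle vertical (326,155)–(324,218), knob (318,262), pod shaft (463,250). I enlarge the dispenser and the knob.

Run:
```python
from h import *
print(onz('wrist',[(326,152),(324,220)],.028,'w1').round(4))
save('w1','w1c.png',None,(295,120,535,285),3.3)
```

```text
[[ 0.4515 -0.2113  0.028 ]
 [ 0.4009 -0.2757  0.028 ]]
```

View pics/w1c.png

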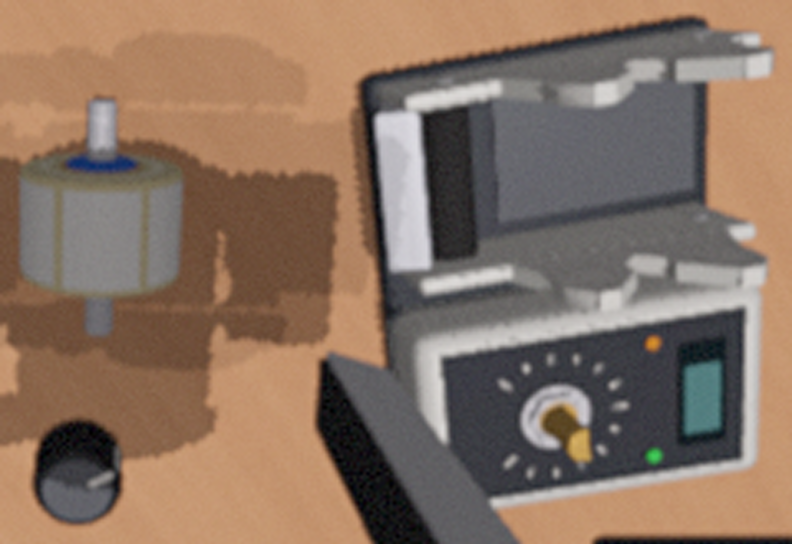

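Emit:
{"fn": "servo_tool", "kwargs": {
  "steps": ".04 .03 .8 0 0 .3; 0 0 .8 0 0 0; 0 0 .6 0 0 0; 0 0 .25 0 0 0; 0 0 .07 0 0 0; 0 0 0 0 0 0"
}}

```text
time_s: 3.82
position: [0.4257, -0.2434, 0.0108]
tcp_rot: [3.141, 0.0, 0.902]
force: [-0.5, -0.7, 0.1]
gripper_width: 0.0942
grasp_force: 0.0
```

Emit:
{"fn": "servo_tool", "kwargs": {
  "steps": "0 0 0 0 0 0; 0 0 0 0 0 0; 0 0 0 0 0 0; 0 0 0 0 0 0; 0 0 0 0 0 0; 0 0 0 0 0 0",
  "hand": 0.3,
  "grip_force": 15
}}

```text
time_s: 4.58
position: [0.4253, -0.2433, 0.0109]
tcp_rot: [3.141, 0.0, 0.903]
force: [0.9, -0.8, 1.4]
gripper_width: 0.0545
grasp_force: 15.0
```

Emit:
{"fn": "servo_tool", "kwargs": {
  "steps": "0 0 -.3 0 0 0; 0 0 -.8 0 0 0; 0 0 -.8 0 0 0; .13 .8 0 0 0 0; .13 .8 0 0 0 0; .13 .6 0 0 0 0; 0 .25 0 0 0 0; 0 0 0 0 0 -1; 0 0 0 0 0 -1; 0 0 0 0 0 -.9; 0 0 0 0 0 0"
}}

```text
time_s: 5.95
position: [0.5536, -0.3152, 0.1242]
tcp_rot: [-3.139, -0.0, 1.155]
force: [-0.8, -0.1, -1.4]
gripper_width: 0.0543
grasp_force: 15.0
```

Run:
```python
from h import *
snap('wrist','w2',(280,110,560,320),2.8)
snap('top','top2')
```

```text
(no output)
```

View pics/w2.png

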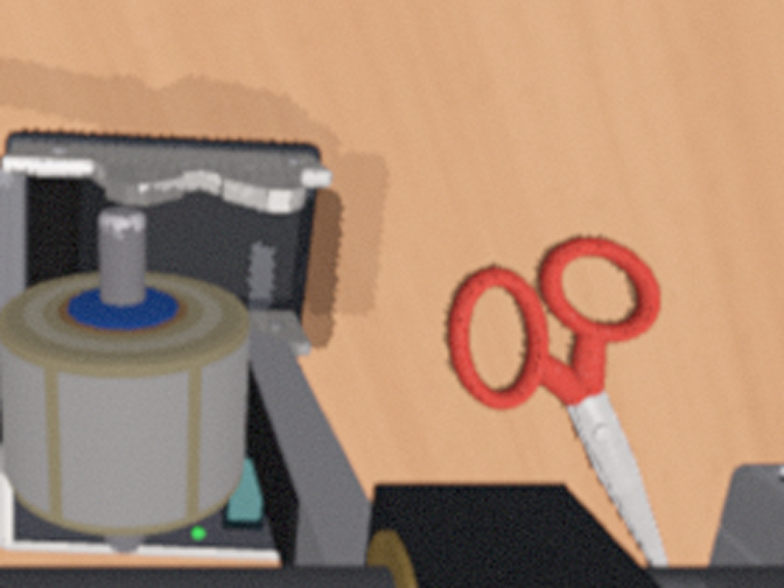

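Far plate saddle in the crop at about (200,178) between horns (105–160) and (225–300); spindle end at (122,222), so the roll must still go some way towards the dispenser's rear.

```bash
cat > m2.py <<'E'
from h import *
t=lambda x,y:(315+x/3.7,140+y/3.7); a=lambda x,y:(295+x/3.3,120+y/3.3); b=lambda x,y:(280+x/2.8,110+y/2.8)
for n,top,w1,w2 in(('far',t(160,125),a(648,72),b(200,178)),('near',t(268,172),a(648,266),None)):
  for z in(.067,.075):
    print(n,z,onz('top',[top],z)[0,:2].round(4),onz('wrist',[w1],z,'w1')[0,:2].round(4), onz('wrist',[w2],z,'w2')[0,:2].round(4) if w2 else '')
def triw(obs):
    A=[];B=[]
    for n,f,p in obs:
        K,Rm,c=cam(n,f);d=Rm@np.linalg.solve(K,[*p,1]);d/=np.linalg.norm(d);Q=np.eye(3)-np.outer(d,d);A.append(Q);B.append(Q@c)
    A=np.vstack(A);B=np.hstack(B);x=np.linalg.lstsq(A,B,rcond=None)[0];return x.round(4),(A@x-B).round(4)
print('shaft',triw([('top',None,t(353,227)),('wrist','w1',a(578,445))]))
# edges for yaw: pod rear/front edges etc
e=onz('top',[t(458,137),t(375,330),t(345,90),t(262,277)],.046);
for i,j in((1,0),(3,2),(0,2),(1,3)): d=e[j]-e[i];print('edge',np.linalg.norm(d).round(4),np.degrees(np.arctan2(d[1],d[0])).round(1))
w=onz('wrist',[a(425,290),a(512,272),a(408,103),a(500,88)],.04,'w1')
for i,j in((0,1),(2,3),(0,2)): d=w[j]-w[i];print('w1 edge',np.degrees(np.arctan2(d[1],d[0])).round(1))
w=onz('wrist',[b(5,165),b(92,165)],.04,'w2');d=w[1]-w[0];print('w2',np.degrees(np.arctan2(d[1],d[0])))
print('spindle end',onz('wrist',[b(122,222)],.146,'w2'))
np.set_printoptions(suppress=True)
save('top2','top2c.png',None,(345,130,445,240),5)
E
python3 m2.py
```

```text
far 0.067 [ 0.5708 -0.2879] [ 0.5894 -0.2951] [ 0.5903 -0.2932]
far 0.075 [ 0.5692 -0.2873] [ 0.586  -0.2916] [ 0.5903 -0.2914]
near 0.067 [ 0.5433 -0.345 ] [ 0.562  -0.3495] 
near 0.075 [ 0.542  -0.3439] [ 0.5594 -0.3444] 
shaft (array([ 0.5127, -0.3878,  0.0727]), array([ 0.0012,  0.    ,  0.0001, -0.0012, -0.    , -0.0001]))
edge 0.117 -26.1
edge 0.1147 -26.2
edge 0.0669 65.0
edge 0.0671 62.9
w1 edge -24.0
w1 edge -27.3
w1 edge 64.1
w2 -23.71998662497768
spindle end [[ 0.57146485 -0.27674082  0.146     ]]
```

View pics/top2c.png

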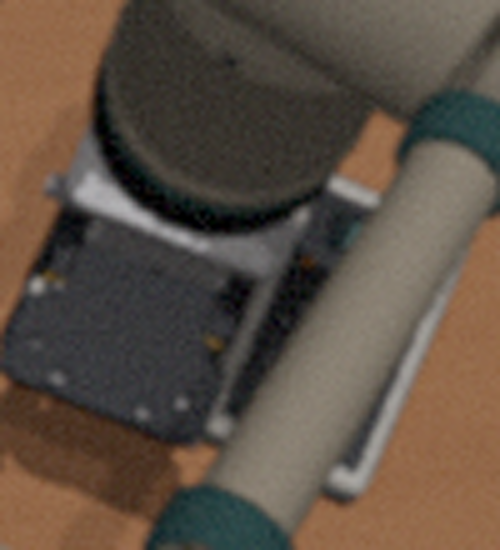

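```bash
cat > m3.py <<'E'
from h import *
a=lambda x,y:(295+x/3.3,120+y/3.3); b=lambda x,y:(280+x/2.8,110+y/2.8);t=lambda x,y:(315+x/3.7,140+y/3.7)
th=np.radians(-25.5);M=np.array([[np.cos(th),-np.sin(th)],[np.sin(th),np.cos(th)]]);O=np.array([.558,-.3485])
def show(l,n,px,z,f):
    print(l,z,((onz(n,px,z,f)[:,:2]-O)@M*1e3).round(1).tolist())
for z in(.08,.067):
  show('w1near','wrist',[a(*p) for p in((512,280),(570,305),(630,300),(632,265),(668,270),(765,275))],z,'w1')
  show('w1far','wrist',[a(*p) for p in((500,90),(560,98),(625,95),(630,68),(676,72),(770,65))],z,'w1')
  show('w2far','wrist',[b(*p) for p in((92,165),(110,192),(150,192),(165,188),(215,180),(228,195),(298,203))],z,'w2')
  show('top','top',[t(*p) for p in((160,125),(268,172),(202,38),(306,80),(125,205),(232,250))],z,None)
E
python3 m3.py
```

```text
w1near 0.08 [[-43.4, 9.9], [-26.7, -1.6], [-8.8, -3.4], [-7.9, 7.7], [2.6, 4.0], [31.1, -3.2]]
w1far 0.08 [[-43.1, 67.5], [-26.6, 61.9], [-8.5, 59.2], [-6.9, 66.6], [5.7, 62.9], [31.6, 59.8]]
w2far 0.08 [[-27.7, 69.4], [-22.3, 61.5], [-10.5, 61.9], [-6.1, 63.2], [8.5, 66.1], [12.6, 61.7], [33.5, 59.9]]
top 0.08 [[-17.2, 59.9], [-17.5, -2.4], [35.5, 58.2], [36.7, -1.6], [-64.4, 59.7], [-63.5, -1.3]]
w1near 0.067 [[-38.1, 4.4], [-20.6, -7.6], [-1.8, -9.6], [-0.9, 2.1], [10.1, -1.7], [40.0, -9.3]]
w1far 0.067 [[-37.8, 64.8], [-20.5, 59.0], [-1.5, 56.2], [0.2, 63.9], [13.4, 60.1], [40.5, 56.8]]
w2far 0.067 [[-28.2, 66.8], [-22.4, 58.5], [-9.9, 58.9], [-5.3, 60.3], [10.1, 63.3], [14.4, 58.7], [36.5, 56.8]]
top 0.067 [[-14.5, 60.2], [-14.8, -3.1], [39.0, 58.4], [40.2, -2.3], [-62.4, 60.0], [-61.5, -2.0]]
```

Emit:
{"fn": "servo_tool", "kwargs": {
  "steps": ".05 .38 0 0 0 .33; 0 0 .3 0 0 0; 0 0 .4 0 0 0; 0 0 .25 0 0 0; 0 0 .1 0 0 0; 0 0 0 0 0 0"
}}

```text
time_s: 6.8
position: [0.5771, -0.3223, 0.0617]
tcp_rot: [-3.141, 0.0, 1.127]
force: [0.5, -0.0, -2.2]
gripper_width: 0.0542
grasp_force: 15.0
```

Emit:
{"fn": "servo_tool", "kwargs": {
  "steps": "0 0 .05 0 0 0; 0 0 .05 0 0 0; 0 0 0 0 0 0"
}}

```text
time_s: 7.18
position: [0.577, -0.3222, 0.0557]
tcp_rot: [-3.142, 0.0, 1.127]
force: [0.2, 0.1, -1.8]
gripper_width: 0.0547
grasp_force: 15.0
```

Emit:
{"fn": "servo_tool", "kwargs": {
  "steps": "0 0 .03 0 0 0; 0 0 .03 0 0 0; 0 0 0 0 0 0"
}}

```text
time_s: 7.55
position: [0.577, -0.3222, 0.0519]
tcp_rot: [-3.141, 0.0, 1.127]
force: [-0.2, -0.4, -2.0]
gripper_width: 0.0543
grasp_force: 15.0
```

Emit:
{"fn": "servo_tool", "kwargs": {
  "steps": "0 0 .025 0 0 0; 0 0 .025 0 0 0; 0 0 0 0 0 0"
}}

```text
time_s: 7.92
position: [0.5769, -0.3221, 0.0488]
tcp_rot: [-3.141, -0.0, 1.127]
force: [-0.9, 0.1, -3.0]
gripper_width: 0.0546
grasp_force: 15.0
```

Emit:
{"fn": "servo_tool", "kwargs": {
  "steps": "0 0 .02 0 0 0; 0 0 .02 0 0 0; 0 0 0 0 0 0"
}}

```text
time_s: 8.3
position: [0.5769, -0.3222, 0.0466]
tcp_rot: [-3.141, 0.0, 1.127]
force: [-1.4, 0.9, -2.3]
gripper_width: 0.0546
grasp_force: 15.0
```

Emit:
{"fn": "servo_tool", "kwargs": {
  "steps": "0 0 .015 0 0 0; 0 0 .01 0 0 0; 0 0 0 0 0 0"
}}

```text
time_s: 8.68
position: [0.577, -0.3222, 0.0459]
tcp_rot: [3.141, 0.0, 1.127]
force: [-3.3, 3.0, 4.4]
gripper_width: 0.0545
grasp_force: 15.0
```

Emit:
{"fn": "servo_tool", "kwargs": {
  "steps": "0 0 .01 0 0 0; 0 0 0 0 0 0"
}}

```text
time_s: 8.93
position: [0.577, -0.3222, 0.0458]
tcp_rot: [3.141, 0.0, 1.127]
force: [-4.3, 2.1, 7.1]
gripper_width: 0.0542
grasp_force: 15.0
```

Emit:
{"fn": "servo_tool", "kwargs": {
  "steps": "0 -.01 -.01 0 0 0; 0 0 0 0 0 0"
}}

```text
time_s: 9.18
position: [0.577, -0.3222, 0.0458]
tcp_rot: [3.14, 0.0, 1.127]
force: [-1.7, 1.0, 5.3]
gripper_width: 0.0542
grasp_force: 15.0
```

Emit:
{"fn": "servo_tool", "kwargs": {
  "steps": "0 0 0 0 0 0; 0 0 0 0 0 0; 0 0 0 0 0 0; 0 0 0 0 0 0",
  "hand": 0.75
}}

```text
time_s: 9.68
position: [0.5767, -0.3221, 0.045]
tcp_rot: [3.141, 0.0, 1.127]
force: [0.2, 0.4, 0.3]
gripper_width: 0.0707
grasp_force: 0.0
```

Emit:
{"fn": "servo_tool", "kwargs": {
  "steps": "0 0 -.2 0 0 0; 0 0 -.6 0 0 0; 0 0 -.7 0 0 0; -.78 -.17 0 0 0 0; -.78 -.17 0 0 0 0; -.6 -.1 .2 0 0 0; -.17 -.06 .6 0 0 0; 0 0 .1 0 0 0; 0 0 0 0 0 0"
}}

```text
time_s: 10.8
position: [0.49, -0.4351, 0.0818]
tcp_rot: [3.141, -0.0, 1.127]
force: [-0.4, 0.1, 0.5]
gripper_width: 0.0707
grasp_force: 0.0
```

```bash
cat >> h.py <<'E'
def avg(f,n=3):
    st=manip.read_state(); im=np.mean([eyes.get_image('wrist') for _ in range(n)],0).astype(np.uint8)
    np.savez('pics/'+f+'.npz',im=im,p=st['position'],r=st['tcp_rot']); return im
E
python3 - <<'E'
from h import *
avg('w3'); print(manip.read_state()['position'],proj('wrist',[[.5127,-.3878,.068],[.3538,-.3240,.026],[.5767,-.3221,.062]],'w3'))
E
```

```text
[ 0.49081805 -0.4354808   0.08284108] [[322.92030233 161.96758575]
 [123.64899615 165.54995172]
 [369.90812808  23.91106477]]
```

Run:
```python
from h import *
im=np.load('pics/w3.npz')['im']
r=lambda x0,y0,x1,y1,s:cv2.resize(im[y0:y1,x0:x1],None,fx=s,fy=s,interpolation=cv2.INTER_CUBIC)
A=r(300,140,350,190,7);B=r(95,135,145,185,7);C=r(280,0,480,100,3.5)
out=np.zeros((590,700,3),np.uint8);out[:350,:350]=A;out[:350,350:]=B;out[350:,:]=cv2.resize(C,(700,350))[:240]
cv2.imwrite('pics/mos.png',out[...,::-1])
```

```text
(no output)
```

View pics/mos.png

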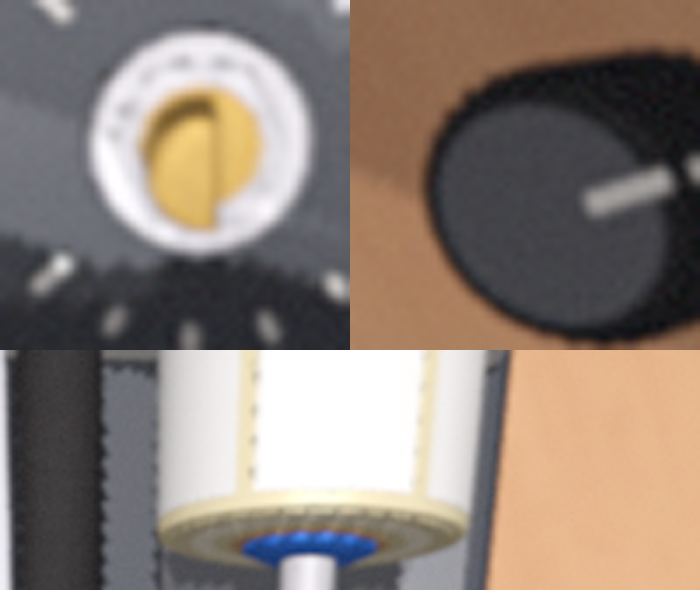

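Shaft tip D (left crop): flat edge is the vertical chord x≈215 from y≈110 to 228, circle centre about (204,168), so the flat faces image right. Knob (right crop): top ellipse x 432–668, y 100–328, pointer (587,206)→(672,180). Roll seated between plates with spindle in place.

Run:
```python
from h import *
s=lambda x,y:(300+x/7,140+y/7); k=lambda x,y:(95+(x-350)/7,135+y/7)
q=onz('wrist',[s(215,112),s(215,228),s(204,168),s(145,165)],.068,'w3');d=q[0]-q[1]
print('shaft',q[2:].round(4),'chord az',np.degrees(np.arctan2(d[1],d[0]))-90)
q=onz('wrist',[k(587,206),k(672,180),k(432,190),k(668,240),k(520,100),k(590,328)],.026,'w3');d=q[1]-q[0]
print('knob ptr',q[:2].round(4),np.degrees(np.arctan2(d[1],d[0])),'c',q[2:].round(4),q[2:4].mean(0),q[4:].mean(0))
im=np.load('pics/w3.npz')['im'];g=im[130:190,90:150].max(2).astype(int)
print(manip.read_state()['joint_positions'].round(3))
# spindle/roll check: predicted ends
```

```text
shaft [[ 0.516  -0.391   0.068 ]
 [ 0.5108 -0.3882  0.068 ]] chord az -24.91478502951074
knob ptr [[ 0.3584 -0.3251  0.026 ]
 [ 0.3697 -0.3269  0.026 ]] -9.137635013272707 c [[ 0.3425 -0.3154  0.026 ]
 [ 0.3649 -0.3328  0.026 ]
 [ 0.359  -0.3111  0.026 ]
 [ 0.3494 -0.3378  0.026 ]] [ 0.35369377 -0.32412002  0.026     ] [ 0.35419916 -0.32447775  0.026     ]
[-0.832  0.477  1.503  0.     1.159 -0.389]
```

Emit:
{"fn": "servo_tool", "kwargs": {
  "steps": "0 0 -.6 0 0 0; .23 -.9 -.2 0 0 0; .23 -.9 0 0 0 0; .2 -.8 0 0 0 0; .03 -.23 0 0 0 .9; 0 0 0 0 0 1; 0 0 0 0 0 1; 0 0 0 0 0 1; 0 0 .5 0 0 0; 0 0 0 0 0 0"
}}

```text
time_s: 12.2
position: [0.3535, -0.3238, 0.0988]
tcp_rot: [-3.139, -0.0, 0.788]
force: [-0.7, 0.5, -0.1]
gripper_width: 0.0705
grasp_force: 0.0
```

```bash
cat > m4.py <<'E'
from h import *
im=avg('w4',2); p=proj('wrist',[[.354,-.3243,.026]],'w4')[0]; print('pred',p)
x,y=p.round().astype(int); x0,y0=x-50,y-50; c=im[y0:y+50,x0:x+50]
cv2.imwrite('pics/w4c.png',cv2.resize(c,None,fx=6,fy=6,interpolation=cv2.INTER_CUBIC)[...,::-1])
sat=c.max(2).astype(int)-c.min(2); v=c.max(2)
m=((sat<25)).astype(np.uint8)   # grey/black/white knob vs. orange wood
n,l,s,ce=cv2.connectedComponentsWithStats(m)
for i in range(1,n):
    if s[i,4]>60: print('grey blob',s[i],ce[i]+[x0,y0])
w=(sat<40)&(v>130); n,l,s,ce=cv2.connectedComponentsWithStats(w.astype(np.uint8))
for i in range(1,n):
    if s[i,4]>5:
        ys,xs=np.where(l==i);P=onz('wrist',np.c_[xs+x0,ys+y0],.026,'w4')[:,:2];u,S,V=np.linalg.svd(P-P.mean(0))
        print('white',s[i],P.mean(0).round(4),np.degrees(np.arctan2(V[0,1],V[0,0])).round(1),S.round(4))
q=manip.read_state();d=delta([.354,-.3243,.004]);print(q['position'],q['tcp_rot'],'to knob',d.round(2))
E
python3 m4.py
```

```text
pred [324.11505862 205.91700401]
grey blob [  33   26   35   39 1073] [324.1612302  201.32152842]
white [55 40  9  7 22] [ 0.3646 -0.3254] 170.7 [0.0129 0.0029]
[ 0.35451123 -0.32526952  0.10019886] [3.14014900e+00 1.35472623e-04 7.87248574e-01] to knob [ 0.01 -0.02  1.6 ]
```

Emit:
{"fn": "servo_tool", "kwargs": {
  "steps": "0 0 .7 0 0 0; 0 0 .6 0 0 0; 0 0 .2 0 0 0; 0 0 .08 0 0 0; 0 0 0 0 0 0"
}}

```text
time_s: 12.92
position: [0.3546, -0.3259, 0.0053]
tcp_rot: [3.14, 0.0, 0.787]
force: [-0.2, 0.5, -0.2]
gripper_width: 0.0709
grasp_force: 0.0
```

Emit:
{"fn": "servo_tool", "kwargs": {
  "steps": "0 0 0 0 0 0; 0 0 0 0 0 0; 0 0 0 0 0 0; 0 0 0 0 0 0; 0 0 0 0 0 0; 0 0 0 0 0 0",
  "hand": 0.1,
  "grip_force": 25
}}

```text
time_s: 13.68
position: [0.3539, -0.3252, 0.0046]
tcp_rot: [3.141, 0.0, 0.787]
force: [0.5, 0.4, 3.1]
gripper_width: 0.0354
grasp_force: 25.0
```

Emit:
{"fn": "servo_tool", "kwargs": {
  "steps": "0 0 -.4 0 0 0; 0 0 -.7 0 0 0; 0 0 -.58 0 0 0; .16 .8 0 0 0 0; .16 .8 0 0 0 0; .16 .7 0 0 0 0; 0 .18 0 0 0 .9; 0 0 0 0 0 .9; 0 0 0 0 0 .9; 0 0 0 0 0 .4; 0 0 0 0 0 0"
}}

```text
time_s: 15.05
position: [0.4794, -0.4096, 0.1049]
tcp_rot: [-3.141, 0.0, 0.517]
force: [-0.5, 0.3, -1.5]
gripper_width: 0.035
grasp_force: 25.0
```

Run:
```python
from h import *
im=avg('w5',3); s=manip.read_state();print(s['position'],s['tcp_rot'],s['force'])
print(proj('wrist',[[.515,-.390,.068],s['position']+[0,0,.0214]],'w5'))
r=lambda x0,y0,x1,y1,w,h:cv2.resize(im[y0:y1,x0:x1],(w,h),interpolation=cv2.INTER_CUBIC)
out=r(280,150,370,285,400,600);cv2.imwrite('pics/w5.png',out[...,::-1])
```

```text
[ 0.4795016  -0.40972165  0.10519881] [3.14155614e+00 4.48203479e-05 5.16607605e-01] [-0.61206751  0.67537897  0.39770611]
[[324.12579428 172.05134545]
 [323.51777249 253.90573962]]
```

View pics/w5.png

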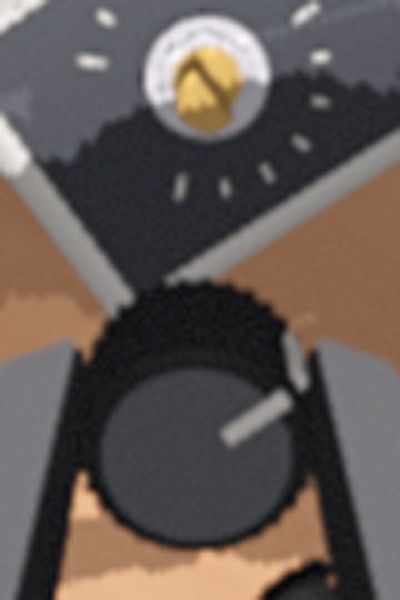

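Shaft tip centre at about (207,97) with chord (190,62)–(232,115); knob top centre (197,455), pointer (225,440)→(293,400), held squarely in the fingers.

Run:
```python
from h import *
f=lambda x,y:(280+x*.225,150+y*.225)
az=lambda d:np.degrees(np.arctan2(d[1],d[0]))
s=onz('wrist',[f(207,97),f(190,62),f(232,115)],.068,'w5');k=onz('wrist',[f(197,455),f(225,440),f(293,400)],.1266,'w5')
print('shaft',s[0],'flat az',az(s[1]-s[2])-90,'knob',k[0],'ptr',az(k[2]-k[1]),az(k[2]-k[0]))
d=s[0]-k[0];Rm=rot(np.load('pics/w5.npz')['r']);print('move tool units',Rm.T@[d[0],d[1],0]/.06)
```

```text
shaft [ 0.51612137 -0.39159789  0.068     ] flat az -22.204214734704223 knob [ 0.4806956  -0.40963024  0.1266    ] ptr -27.076991299044646 -27.776595334510006
move tool units [ 6.61822511e-01  3.03619521e-02 -1.12518435e-04]
```

Emit:
{"fn": "servo_tool", "kwargs": {
  "steps": ".33 .015 0 0 0 0; .33 .015 0 0 0 0; 0 0 .3 0 0 0; 0 0 .17 0 0 0; 0 0 0 0 0 0; 0 0 0 0 0 0"
}}

```text
time_s: 15.95
position: [0.5153, -0.392, 0.0774]
tcp_rot: [3.141, -0.0, 0.516]
force: [-0.3, -0.2, -1.2]
gripper_width: 0.0351
grasp_force: 25.0
```

Emit:
{"fn": "servo_tool", "kwargs": {
  "steps": "0 0 .03 0 0 0; 0 0 .03 0 0 0; 0 0 .03 0 0 0; 0 0 0 0 0 0"
}}

```text
time_s: 16.45
position: [0.5147, -0.3918, 0.0715]
tcp_rot: [-3.141, 0.0, 0.516]
force: [-0.0, -0.3, -0.6]
gripper_width: 0.0352
grasp_force: 25.0
```

Emit:
{"fn": "servo_tool", "kwargs": {
  "steps": "0 0 .02 0 0 0; 0 0 .02 0 0 0; 0 0 0 0 0 0"
}}

```text
time_s: 16.82
position: [0.5148, -0.3917, 0.0691]
tcp_rot: [-3.141, 0.0, 0.516]
force: [0.2, 0.2, -0.7]
gripper_width: 0.0347
grasp_force: 25.0
```

Emit:
{"fn": "servo_tool", "kwargs": {
  "steps": "0 0 .02 0 0 0; 0 0 .02 0 0 0; 0 0 0 0 0 0"
}}

```text
time_s: 17.2
position: [0.5148, -0.3917, 0.0667]
tcp_rot: [-3.141, 0.0, 0.516]
force: [0.2, 0.4, -0.3]
gripper_width: 0.0353
grasp_force: 25.0
```

Emit:
{"fn": "servo_tool", "kwargs": {
  "steps": "0 0 .03 0 0 0; 0 0 .03 0 0 0; 0 0 .03 0 0 0; 0 0 0 0 0 0"
}}

```text
time_s: 17.7
position: [0.5148, -0.3917, 0.0612]
tcp_rot: [-3.141, 0.0, 0.516]
force: [-0.5, 0.1, -0.6]
gripper_width: 0.0352
grasp_force: 25.0
```

Emit:
{"fn": "servo_tool", "kwargs": {
  "steps": "0 0 .02 0 0 0; 0 0 .02 0 0 0; 0 0 .01 0 0 0; 0 0 0 0 0 0"
}}

```text
time_s: 18.2
position: [0.5149, -0.3918, 0.0583]
tcp_rot: [-3.142, 0.0, 0.516]
force: [-0.1, 0.5, -0.5]
gripper_width: 0.0351
grasp_force: 25.0
```

Emit:
{"fn": "servo_tool", "kwargs": {
  "steps": "0 0 .01 0 0 0; 0 0 .01 0 0 0; 0 0 0 0 0 0",
  "grip_force": 35
}}

```text
time_s: 18.58
position: [0.515, -0.3919, 0.0576]
tcp_rot: [3.141, -0.0, 0.516]
force: [-0.6, -0.0, 2.4]
gripper_width: 0.0351
grasp_force: 35.0
```

Emit:
{"fn": "servo_tool", "kwargs": {
  "steps": "0 0 .01 0 0 0; 0 0 .01 0 0 0; 0 0 0 0 0 0"
}}

```text
time_s: 18.95
position: [0.515, -0.3919, 0.0564]
tcp_rot: [3.141, -0.0, 0.516]
force: [-1.4, 0.8, 5.0]
gripper_width: 0.0349
grasp_force: 35.0
```

Emit:
{"fn": "servo_tool", "kwargs": {
  "steps": "0 0 .01 0 0 0; 0 0 .01 0 0 0; 0 0 0 0 0 0"
}}

```text
time_s: 19.32
position: [0.515, -0.3919, 0.0552]
tcp_rot: [3.141, -0.0, 0.516]
force: [-1.4, 1.0, 5.1]
gripper_width: 0.0346
grasp_force: 35.0
```

Emit:
{"fn": "servo_tool", "kwargs": {
  "steps": "0 0 .01 0 0 0; 0 0 .01 0 0 0; 0 0 0 0 0 0"
}}

```text
time_s: 19.7
position: [0.515, -0.3919, 0.0544]
tcp_rot: [3.141, -0.0, 0.516]
force: [-1.6, 1.0, 8.4]
gripper_width: 0.0349
grasp_force: 35.0
```

Emit:
{"fn": "servo_tool", "kwargs": {
  "steps": "0 0 .01 0 0 0; 0 0 0 0 0 0"
}}

```text
time_s: 19.95
position: [0.5151, -0.3919, 0.0544]
tcp_rot: [3.141, -0.0, 0.516]
force: [-2.6, 1.9, 10.4]
gripper_width: 0.0348
grasp_force: 35.0
```

Emit:
{"fn": "servo_tool", "kwargs": {
  "steps": "0 0 .012 0 0 0; 0 0 0 0 0 0; 0 0 0 0 0 0; 0 0 0 0 0 0"
}}

```text
time_s: 20.45
position: [0.5151, -0.3919, 0.0543]
tcp_rot: [3.14, -0.0, 0.516]
force: [-1.9, 3.3, 13.5]
gripper_width: 0.0351
grasp_force: 35.0
```

```bash
python3 -c "
from h import *
print(order.finish_job())"
```

```text
the job is handed in; nothing more can be done
None
```

The job is handed in at about 20.5 s. The roll's spindle went into both saddles under light contact (about 7 N) and was let go. The knob slid home freely and is held down at its stop at about 13.5 N. I inferred that the spindle sits level from contact forces and one close view, not from a separate check.

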